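Fold the retaining flap and shut the sample cooler

TASK

Close up the blue sample cooler: first push the upright yellow flap down flat over the tubes, and only then, from behind, push the pale-blue lid over until it is fully shut. Do it by pushing with the fingers only: pick nothing up, do not shift the cooler along the bench, and leave the bottles and everything else standing where they are.

Things in the scene. Friction and masses are not known exactly. Their poses are not given: they have to be found in the camera images.
- cooler: The sample cooler: an open-topped blue plastic box on the bench, 140 mm (its x) by 150 mm (its y), 75 mm tall, walls 6 mm, with a metal cooling block and capped tubes inside (cap tops at 57 mm). It stands loose but is heavy (about 2.4 kg). Origin: centre of its underside, on the bench; its x axis runs level from the flap-hinge wall (-x, facing the robot, yawed up to 0.45 rad) to the lid-hinge wall (+x).
- cooler_mid (a point): Centre of the cooler, 37.5 mm above its underside.
- flap (a joint): Angle of the yellow retaining flap: 0 = folded flat over the tubes inside the cooler, 1.57 = standing upright; stops at 0 and 1.8. A light plate 124 mm wide, 100 mm from hinge to free edge, 4 mm thick. It starts at 1.3 to 1.7. It turns with a light friction (0.06 N m) and stays where it is left, with no spring or latch. It folds away from the robot, along the cooler's +x.
- flap_hinge (a point): Middle of the flap's hinge line, inside the near wall: 60 mm to -x of the cooler's centre, 63 mm above the bench. The hinge line runs along the cooler's y. The folded flap lies level at this height, 12 mm below the rim.
- flap_edge (a point): Middle of the flap's free edge, 100 mm from its hinge line.
- lid (a joint): Angle of the pale-blue lid: 0 = shut flat on the cooler, 1.57 = upright; stops at 0 and 1.95. A plate 154 mm wide, about 148 mm from hinge to free edge (plus a 50 mm wide thumb tab reaching 158 mm), 6 mm thick, about 0.15 kg. It starts open at 1.45 to 1.8. Its hinge is stiff (0.17 N m of friction): it stays where it is left and must be pushed all the way; no spring or latch. It shuts towards the robot, along the cooler's -x.
- lid_hinge (a point): Middle of the lid's hinge line on the far wall: 72 mm to +x of the cooler's centre, 79 mm above the bench. The hinge line runs along the cooler's y; the shut lid's plate is centred at this height.
- lid_edge (a point): Middle of the lid's free edge, 148 mm from its hinge line.
- bottle_a: Bystander, to be left alone: reagent bottle, clear, dark-blue cap, green label, 60 mm across, 125 mm tall, upright. Origin: centre of its underside.
- bottle_b: Bystander, to be left alone: reagent bottle, clear, light-blue cap, white label, 56 mm across, 115 mm tall, upright. Origin: centre of its underside.
- jar: Bystander, to be left alone: white screw jar with red cap, 54 mm across, 75 mm tall, upright. Origin: centre of its underside.
- tip_box: Bystander, to be left alone: small closed blue box with pale lid, 89 x 124 mm, 64 mm tall. Origin: centre of its underside.
- tube_rack: Bystander, to be left alone: blue tube rack, 80 x 200 mm, 50 mm tall (66 mm with caps). Origin: centre of its underside.
- timer: Bystander, to be left alone: white bench timer with three red buttons, 60 x 70 mm, 20 mm tall. Origin: centre of its underside.

How it is judged:
On the way, in this order (a step that is already met when the one before it is completed fails the run):
1. the yellow flap is folded flat while the lid still stands open (value of joint flap below 0.1 rad and value of joint lid above 1.1 rad), for 0.2 s.
2. the lid is pushed fully shut over the folded flap (value of joint lid below 0.06 rad and value of joint flap below 0.1 rad), for 0.2 s.
At the end, for the whole second after the job is handed in: Flap within 0.10 rad of flat, lid within 0.06 rad of shut, the cooler at rest, level and within 20 mm of where it began, every bystander upright (within 0.1 rad) and within 30 mm of where it began (all of step 2 and distance of cooler from where it was at the start of the episode below 0.02 m and angle between cooler's own z axis and vertical below 0.05 rad and linear speed of cooler below 0.02 m/s and distance of each of bottle_a, bottle_b, jar, tip_box, tube_rack, timer from where it was at the start of the episode below 0.03 m and angle between each of bottle_a, bottle_b, jar, tip_box, tube_rack, timer's own z axis and vertical below 0.1 rad); the robot touches nothing.
It fails at once if the lid is brought down before the flap is folded (value of joint lid below 0.9 rad and value of joint flap above 0.25 rad).
It fails at once if the cooler is lifted or tipped (height (world z) of cooler_mid above 0.0475 m or angle between cooler's own z axis and vertical above 0.1 rad).
It fails at once if the cooler is shoved along the bench by more than 20 mm (distance of cooler from where it was at the start of the episode above 0.02 m).
It fails at once if a bystander is lifted, knocked over or moved by more than 30 mm (distance of any of bottle_a, bottle_b, jar, tip_box, tube_rack, timer from where it was at the start of the episode above 0.03 m or angle between any of bottle_a, bottle_b, jar, tip_box, tube_rack, timer's own z axis and vertical above 0.35 rad or height (world z) of any of bottle_a, bottle_b, jar, tip_box, tube_rack, timer above 0.012 m).
It also fails if it takes over 48 s, if anything falls off the work surface, if the arm or the gripper's body presses on something with over 40 N, if the wrist force passes 120 N, or if a joint passes its speed limit or range.

ROBOT

A 6-joint arm with a two-finger parallel gripper is mounted at the origin on the work surface. World frame = base frame: x ahead of the robot, y to its left, z up, the work surface at z = 0. Lengths are in m, angles in rad, forces in N, time in s.
With the tool pointing down it reaches from about 0.35 to 0.975 m from the base axis. Payload 4.9 kg.
Tool frame: the origin (TCP) lies at the very end of the fingers, on their centre line; the grasp point (between the pads) lies ctrl.grip_point_offset behind it (ctrl.grip_point_offset is the distance from the TCP to the grasp point, in m); z points along the fingers, y is the direction in which the jaws open and shut (so a half turn about z gives the same grasp; the last joint's range is limited). The gripper opens to 85 mm and grips with 20 to 120 N. Pads are 22 mm wide; open, the fingers measure 114 mm over their backs; the gripper's body (76 mm by 85 mm) begins 54 mm behind the grasp point. The pads swing forward as they close: fully open they stand 13 mm farther back than shut.
Start: joints at [1.191, 0.053, 1.613, -0, 1.476, -0.119], TCP at [0.161, 0.604, 0.231] pointing down, gripper open.
Joint ranges: [-3.01, 3.01], [-1.01, 2.22], [0.06, 2.58], [-1.02, 4.17], [0.09, 2.62], [-3.14, 3.14]. Speed limits (rad/s): [2.57, 2.57, 3.14, 3.14, 3.14, 3.14].

INTERFACE

Orientations are given as a rotation vector (axis times angle).
In Python, from station import ctrl gives the robot as it stands. The module is installed in compiled form; this text tells all that it offers.
- The arm moves only by the shell command python3 -m creep 'ROWS' [FORCE]. ROWS is JSON, a list of rows, each a list of 5 numbers: the closure in counts, from 0 (fully open) to 255 (shut), then the shift along the tool's x, y, z in mm, then the turn about the tool's z in rad. A call has 1 to 12 rows; each row is the pose to reach, as a shift and turn from the pose commanded when the call began, along the tool's axes at that moment; what a row does not reach only later rows make up. A row lasts 1/12 s, in which the tool goes at most 41.7 mm and 7.16 degrees, less where a joint would pass 70% of its speed; a pose out of reach is approached as far as the arm can. A call with a gripper value outside its range is refused whole. The fingers move at their own pace and stop on an object; FORCE is the grip in N (left out, the last holds). Time passes only in rows, so rows that repeat a pose let the fingers close. It gives the time, the measured TCP pose, the force and the opening at its end, in the units of the state.
- ctrl.get_obs(): the state, without advancing time (a new reading comes with each control period).
- ctrl.get_image(name): name is "scene" or "top" or "wrist"; returns the picture (400x640x3 uint8, red, green, blue); there is no depth.
- ctrl.calibration(name): a dict with "fx", "fy", "cx", "cy" (pixels), "R" (3x3) and "t" (3): a world point X has camera coordinates R X + t. Camera axes: x right, y down, z forward; pixel columns grow to the right and rows downward; lengths in m; the calibration is good to about 2 mm. A picture is of the moment at which its call begins: read the wrist's pose just before it. calibration takes no time and is no camera call; for the wrist camera it gives the pose at the moment of the call.
- ctrl.finish_job(): hands the job in, once; it reports no verdict.
Trained networks look in the newest picture that a camera, given by its name, has taken for a name from the list of things; names that differ only in an ending like _2 or _b are one class to them, and where a whole thing is asked for, a point or a joint stands for the part that bears it (a point fixed in the world has none). Each returns a list of dicts, best first, with "conf" (0 to 1); they miss things now and then, are a little off and sometimes report something else, mostly with a low value. They report only what shows in the picture. A call takes as long as a camera call.
- ctrl.boxes_of(camera, label): "rect" ([left, top, width, height] in pixels, round what is visible of it).
- ctrl.outline_of(camera, label): "mask" (400x640 bool, what is visible of it) and "rect" ([left, top, width, height] in pixels, round what is visible of it).
The state is a dict: "t": time; "q": joint angles; "dq": joint speeds; "effort": joint torques, N m; "tool_pos": TCP position; "tool_rot": TCP orientation; "contact_force": force on the tool from outside, world axes, zero at the start; "wrist_torque": the same for the moment, N m; "opening": finger opening in m.
Only numpy, scipy, OpenCV 4.12 (cv2) and the standard library are available. Lean on these libraries where they do the work, as an engineer would, in place of code of your own. Each camera call takes 0.05 s, during which the arm holds its last target. There are 200 camera calls.

## Working session

There is one attempt and no reset: what is moved stays moved. The work goes in short steps, Python scripts to look and compute and a shell command to move; the robot and the scene stay as the last step left them, time stands still between calls to the robot, and variables do not carry over. Pictures are saved under pics/ and viewed, about 8 in all and at most 12, crops included, and the job is handed in when it is done.

```bash
mkdir -p pics
cat > h.py <<'E'
from station import ctrl
import cv2, numpy as np
def save(cam,name):
    im=ctrl.get_image(cam); cv2.imwrite(f'pics/{name}.png',im[:,:,::-1]); return im
def ray(cam,u,v):
    c=ctrl.calibration(cam);R=np.array(c['R']);t=np.array(c['t'])
    return -R.T@t, R.T@np.array([(u-c['cx'])/c['fx'],(v-c['cy'])/c['fy'],1])
def atz(cam,u,v,z):
    o,d=ray(cam,u,v); return o+d*(z-o[2])/d[2]
def proj(cam,X):
    c=ctrl.calibration(cam);p=np.array(c['R'])@np.array(X)+np.array(c['t'])
    return np.array([c['fx']*p[0]/p[2]+c['cx'],c['fy']*p[1]/p[2]+c['cy']])
E
python3 - <<'E'
from h import *
a=save('scene','s1');b=save('top','t1')
for n in ['cooler','flap','lid','bottle_a','jar','tip_box','tube_rack','timer']:
    for c in ['top','scene']: print(n,c,[(np.round(d['rect']).tolist(),round(d['conf'],2)) for d in ctrl.boxes_of(c,n)[:2]])
o=ctrl.get_obs();print(o['t'],o['tool_pos'],o['tool_rot'],ray('top',320,200)[0],ray('scene',320,200))
E
```

```text
cooler top [([276.0, 146.0, 60.0, 72.0], 0.82)]
cooler scene [([360.0, 162.0, 36.0, 62.0], 0.75), ([315.0, 153.0, 82.0, 85.0], 0.74)]
flap top []
flap scene [([317.0, 151.0, 26.0, 52.0], 0.62)]
lid top [([274.0, 140.0, 50.0, 37.0], 0.85)]
lid scene [([360.0, 159.0, 36.0, 64.0], 0.71), ([315.0, 156.0, 78.0, 80.0], 0.65)]
bottle_a top [([350.0, 172.0, 17.0, 18.0], 0.78), ([243.0, 170.0, 22.0, 19.0], 0.55)]
bottle_a scene [([388.0, 150.0, 24.0, 38.0], 0.85), ([302.0, 231.0, 20.0, 29.0], 0.78)]
jar top [([251.0, 205.0, 21.0, 15.0], 0.64)]
jar scene [([361.0, 138.0, 16.0, 31.0], 0.97)]
tip_box top [([454.0, 182.0, 41.0, 26.0], 0.95), ([402.0, 248.0, 24.0, 19.0], 0.39)]
tip_box scene [([157.0, 301.0, 56.0, 56.0], 0.64)]
tube_rack top [([154.0, 206.0, 31.0, 61.0], 0.96), ([295.0, 205.0, 22.0, 6.0], 0.7)]
tube_rack scene [([382.0, 66.0, 63.0, 53.0], 0.77)]
timer top [([400.0, 250.0, 24.0, 17.0], 0.59), ([271.0, 145.0, 52.0, 30.0], 0.58)]
timer scene [([189.0, 216.0, 29.0, 26.0], 0.62), ([360.0, 139.0, 15.0, 31.0], 0.19)]
0.9 [0.16115293 0.60386227 0.23132461] [-4.08505819e-01 -3.11491722e+00 -7.82710257e-05] [ 0.23713024 -0.00862694  1.69092294] (array([ 1.0649107 , -0.55889543,  1.34181992]), array([-0.38294584,  0.35113383, -0.85443597]))
```

View pics/s1.png

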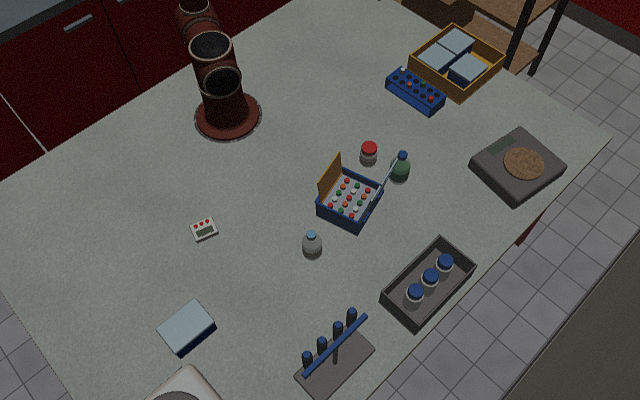

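View pics/t1.png

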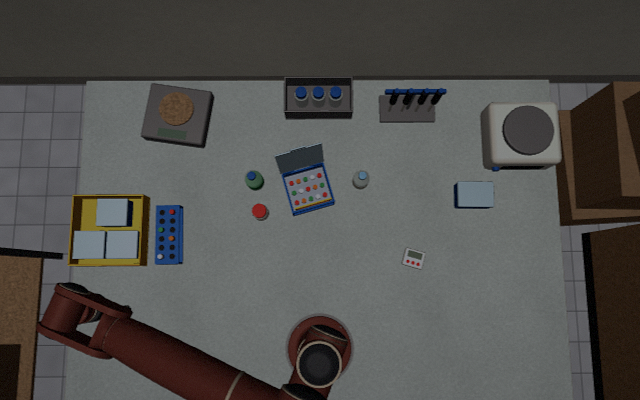

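The scene view shows the cooler around (350,200), flap upright at (330,178), lid edge-on at (385,180). Bottles are at (400,165) and (312,243), and the jar at (369,152). In the top view the cooler is at about (308,190), with its lid open towards (300,158). I'll zoom in for the corners.

Run:
```python
import cv2,numpy as np
t=cv2.imread('pics/t1.png')[130:230,235:375]; s=cv2.imread('pics/s1.png')[130:260,290:420]
t=cv2.resize(t,None,fx=5,fy=5,interpolation=cv2.INTER_CUBIC);cv2.imwrite('pics/t1c.png',t)
from h import *
for n in ['bottle_a','jar','tube_rack']: pass
for n,u,v,z in [('ba',254,177,.125),('bb',361,176,.115),('jar',260,211,.075),('tray',318,118,.0),('rack',169,234,.06)]: print(n,atz('top',u,v,z).round(3))
```

```text
ba [0.565 0.211 0.125]
bb [ 0.569 -0.143  0.115]
jar [0.459 0.196 0.075]
tray [ 0.808 -0.     0.   ]
rack [0.384 0.503 0.06 ]
```

View pics/t1c.png

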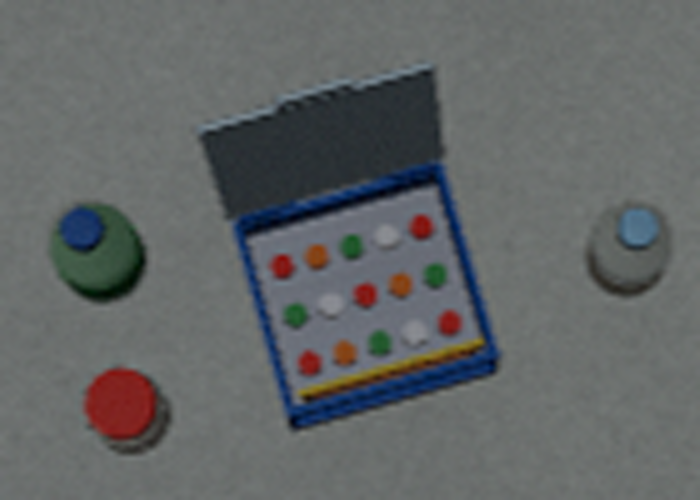

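```bash
cat >> h.py <<'E'
def local(x,y,yaw,p): # cooler-frame -> world
    c,s=np.cos(yaw),np.sin(yaw); return np.array([x+c*p[0]-s*p[1], y+s*p[0]+c*p[1], p[2]])
E
python3 - <<'E'
from h import *
from scipy.optimize import least_squares
px=lambda u,v:np.array([235+u/5,130+v/5])
# cooler y is left
obs=[(px(288,408),(-.07,.075)),(px(495,352),(-.07,-.075)),(px(237,225),(.07,.075)),(px(442,168),(.07,-.075))]
lid=[(px(200,130),.077),(px(435,67),-.077)]
fl=[(px(303,393),.062),(px(483,344),-.062)]
def res(p):
    x,y,w,f,l=p;r=[]
    for o,(a,b) in obs: r+=list(proj('top',local(x,y,w,(a,b,.075)))-o)
    for o,b in lid: r+=list(proj('top',local(x,y,w,(.072-.148*np.cos(l),b,.079+.148*np.sin(l))))-o)
    for o,b in fl: r+=list(proj('top',local(x,y,w,(-.06+.1*np.cos(f),b,.063+.1*np.sin(f))))-o)
    return np.array(r)
s=least_squares(res,[.53,.03,-.2,1.5,1.6],loss='soft_l1');print(s.x.round(4),res(s.x).round(1))
x,y,w,f,l=s.x
for n,p in dict(fedge=(-.06+.1*np.cos(f),0,.063+.1*np.sin(f)),ledge=(.072-.148*np.cos(l),0,.079+.148*np.sin(l)),lh=(.072,0,.079)).items(): print(n,local(x,y,w,p).round(4),proj('scene',local(x,y,w,p)).round(1))
o=ctrl.get_obs();from scipy.spatial.transform import Rotation as Ro
print(Ro.from_rotvec(o['tool_rot']).as_matrix().round(3),ctrl.grip_point_offset)
E
```

```text
[0.538  0.0337 0.2715 1.6864 1.729 ] [-0.3  1.6  1.1  0.8 -1.  -1.   0.4 -1.4 -0.3  0.2  0.4 -0.3 -0.9  0.4
  0.5 -0.3]
fedge [0.4691 0.0145 0.1623] [326.3 166.3]
ledge [0.6299 0.0593 0.2252] [381.7 178.8]
lh [0.6074 0.053  0.079 ] [369.9 203.8]
[[-0.966  0.258  0.   ]
 [ 0.258  0.966  0.   ]
 [ 0.     0.    -1.   ]] 0.0187
```

```bash
python3 -m creep '[[255,-404,-517,0,-0.533],[255,-404,-517,0,-0.533],[255,-404,-517,0,-0.533],[255,-404,-517,0,-0.533],[255,-404,-517,0,-0.533],[255,-404,-517,0,-0.533],[255,-404,-517,0,-0.533],[255,-404,-517,0,-0.533],[255,-404,-517,0,-0.533],[255,-404,-517,0,-0.533],[255,-404,-517,0,-0.533],[255,-404,-517,0,-0.533]]' 60
cat >> h.py <<'E'
from scipy.spatial.transform import Rotation as Ro
P=(.538,.0337,.2715)
def togo(p,yaw=P[2]):
    o=ctrl.get_obs();M=Ro.from_rotvec(o['tool_rot']).as_matrix()
    d=local(*P,p)-o['tool_pos']; a=np.arctan2(M[1,0],M[0,0]); da=(yaw+np.pi-a+np.pi)%(2*np.pi)-np.pi
    return (M.T@d*1000).round(1), round(-da,3)
def where():
    o=ctrl.get_obs();d=o['tool_pos']-np.array([P[0],P[1],0]);c,s=np.cos(P[2]),np.sin(P[2])
    return np.round([o['t'],c*d[0]+s*d[1],-s*d[0]+c*d[1],d[2],*o['contact_force'],o['opening']],4)
E
python3 -c "
from h import *;print(togo((-.125,0,.231)),where())"
```

```text
t: 1.9
tool_pos: [0.3563, 0.1444, 0.2317]
tool_rot: [-0.427, 3.111, 0.0]
contact_force: [0.1, -1.0, -0.4]
opening: -0.0
(array([ -20.2, -155.4,    0.8]), np.float64(0.001)) [ 1.9    -0.1453  0.1553  0.2317  0.1202 -1.0323 -0.3845 -0.    ]
```

```bash
python3 -m creep '[[255,-20,-155,0,0],[255,-20,-155,0,0],[255,-20,-155,0,0],[255,-20,-155,0,0],[255,-20,-155,100,0],[255,-20,-155,100,0],[255,-20,-155,100,0],[255,-20,-155,100,0],[255,-20,-155,100,0]]'
python3 - <<'E'
from h import *
save('scene','s2');print(togo((-.125,0,.13)),where())
im=cv2.imread('pics/s2.png')[110:260,270:440];w=save('wrist','w2')
cv2.imwrite('pics/s2c.png',cv2.resize(im,None,fx=4,fy=4,interpolation=cv2.INTER_CUBIC))
E
```

```text
t: 2.65
tool_pos: [0.4164, 0.0023, 0.1308]
tool_rot: [0.426, -3.111, -0.001]
contact_force: [0.2, 1.1, 0.9]
opening: -0.0002
(array([ 0.7, -1.9,  2.7]), np.float64(0.001)) [ 2.700e+00 -1.243e-01  1.900e-03  1.327e-01 -1.447e-01  3.345e-01
  2.746e-01  1.000e-04]
```

View pics/s2c.png

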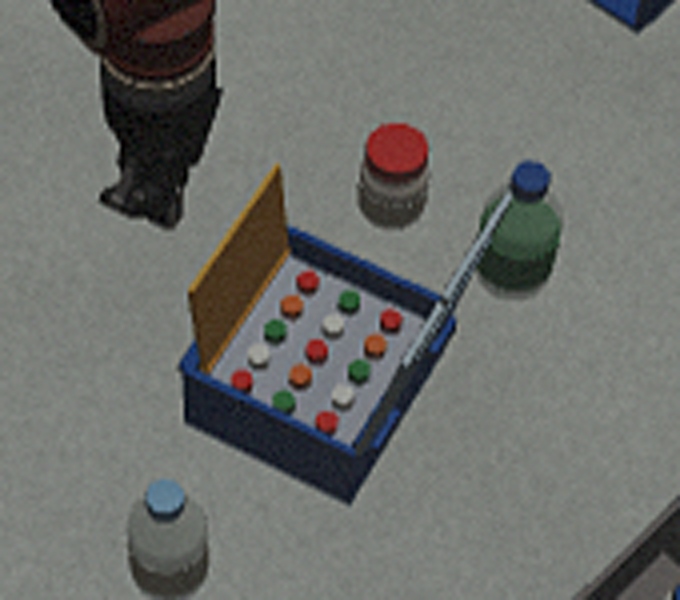

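Both views agree: fingers shut and in front of the flap (crop ~(150,200)), flap free edge (190,295)–(280,170), lid leaning back. I'll fold the flap along its arc.

```bash
python3 -m creep '[[255,-26,0,0,0],[255,-51,0,0,0],[255,-69,0,1,0],[255,-86,0,8,0],[255,-101,0,18,0],[255,-113,0,32,0],[255,-118,0,41,0],[255,-121,0,50,0],[255,-122,0,58,0],[255,-123,0,66,0],[255,-123,0,67,0],[255,-123,0,67,0]]'
python3 -c "
from h import *;print(where());save('scene','s3')
im=cv2.imread('pics/s3.png')[110:260,270:440]
cv2.imwrite('pics/s3c.png',cv2.resize(im,None,fx=4,fy=4,interpolation=cv2.INTER_CUBIC))"
```

```text
t: 3.75
tool_pos: [0.536, 0.0353, 0.065]
tool_rot: [-0.426, 3.111, -0.0]
contact_force: [1.4, 0.2, 2.5]
opening: 0.0
[ 3.7500e+00 -1.5000e-03  2.1000e-03  6.5000e-02  1.4221e+00  2.4680e-01
  2.4933e+00  0.0000e+00]
```

View pics/s3c.png

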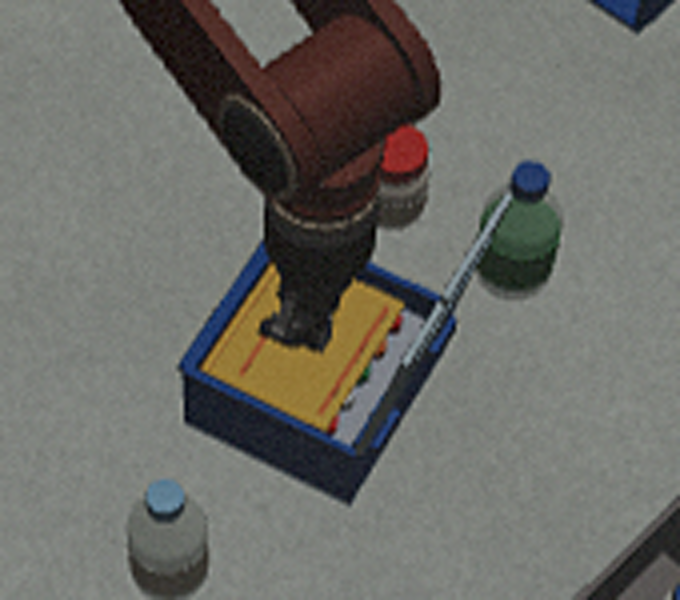

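The flap lies flat, or nearly so, under the tip (crop (300,330)), and the lid hasn't moved. I'll press a little more to seat it.

```bash
python3 -m creep '[[255,0,0,2,0],[255,0,0,4,0],[255,0,0,4,0],[255,0,0,4,0]]'; python3 -c "
from h import *;print(where())"
```

```text
t: 4.13
tool_pos: [0.5361, 0.0353, 0.0646]
tool_rot: [0.427, -3.113, 0.0]
contact_force: [-9.8, 0.5, 23.2]
opening: 0.0001
[ 4.13330e+00 -1.40000e-03  2.00000e-03  6.46000e-02 -9.84520e+00
  5.09400e-01  2.31786e+01  1.00000e-04]
```

```bash
python3 -m creep '[[255,0,0,-40,0],[255,0,0,-80,0],[255,0,0,-120,0],[255,0,0,-160,0],[255,0,0,-200,0],[255,0,0,-230,0],[255,0,0,-230,0],[255,-40,0,-230,0],[255,-80,0,-230,0],[255,-120,0,-230,0],[255,-146,0,-230,0],[255,-146,0,-230,0]]'
python3 - <<'E'
from h import *
print(where());save('scene','s4');save('top','t4')
a=cv2.imread('pics/s4.png')[90:260,270:440];b=cv2.imread('pics/t4.png')[120:235,230:380]
a=cv2.resize(a,(400,400),interpolation=2);b=cv2.resize(b,(400,400*115//150),interpolation=2)
b=cv2.copyMakeBorder(b,0,400-b.shape[0],0,0,0);cv2.imwrite('pics/c4.png',np.hstack([a,b]))
E
```

```text
t: 5.13
tool_pos: [0.6783, 0.0754, 0.2867]
tool_rot: [0.427, -3.109, -0.001]
contact_force: [-0.5, -0.1, -0.4]
opening: -0.0003
[ 5.1333e+00  1.4630e-01  2.5000e-03  2.8670e-01 -4.7840e-01 -1.1950e-01
 -3.6140e-01 -3.0000e-04]
```

View pics/c4.png

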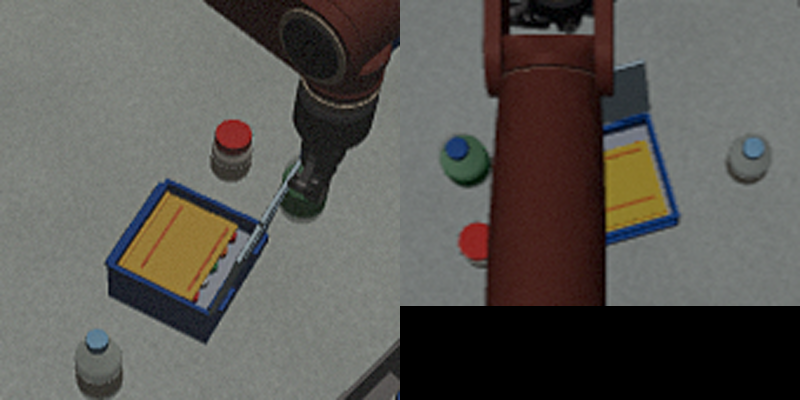

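The flap is flat and the fingers stand behind the lid (left view, ~(310,175)), with the bystanders untouched. Next I'll descend and sweep the lid over.

```bash
python3 -m creep '[[255,0,0,40,0],[255,0,0,80,0],[255,0,0,88,0],[255,0,0,88,0],[255,15,0,88,0],[255,30,0,88,0],[255,45,0,88,0],[255,60,0,88,0],[255,75,0,89,0],[255,91,0,91,0],[255,106,0,96,0],[255,120,0,103,0]]'; python3 -c "
from h import *;print(where());save('scene','s5')
im=cv2.imread('pics/s5.png')[90:260,270:440]
cv2.imwrite('pics/s5c.png',cv2.resize(im,None,fx=3,fy=3,interpolation=cv2.INTER_CUBIC))"
```

```text
t: 6.23
tool_pos: [0.5617, 0.0419, 0.1922]
tool_rot: [-0.425, 3.105, -0.002]
contact_force: [-0.1, 0.2, 1.7]
opening: 0.0002
[ 6.2333e+00  2.5000e-02  1.5000e-03  1.9220e-01 -1.0250e-01  2.3170e-01
  1.6945e+00  2.0000e-04]
```

View pics/s5c.png

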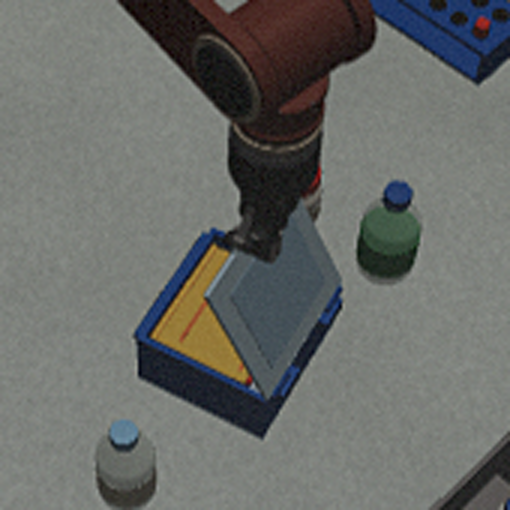

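The lid is at about 60°, with the tip on its outer face near the free edge (265,250). I'll continue the arc down.

```bash
python3 -m creep '[[255,13,0,8,0],[255,26,0,18,0],[255,36,0,30,0],[255,45,0,43,0],[255,52,0,57,0],[255,58,0,71,0],[255,61,0,82,0],[255,62,0,92,0],[255,63,0,100,0],[255,63,0,103,0],[255,63,0,104,0],[255,63,0,104,0]]'; python3 -c "
from h import *;print(where())"
```

```text
t: 7.28
tool_pos: [0.5002, 0.0254, 0.0835]
tool_rot: [-0.426, 3.112, 0.0]
contact_force: [-0.1, -0.3, -0.5]
opening: -0.0
[ 7.2833e+00 -3.8600e-02  2.2000e-03  8.3500e-02 -9.3700e-02 -3.2760e-01
 -4.8720e-01 -0.0000e+00]
```

```bash
python3 -m creep '[[255,0,0,2,0],[255,0,0,4,0],[255,0,0,5,0],[255,0,0,5,0]]'; python3 -c "
from h import *;print(where())"
```

```text
t: 7.62
tool_pos: [0.5009, 0.0254, 0.0819]
tool_rot: [-0.427, 3.112, -0.001]
contact_force: [-8.1, 0.4, 16.0]
opening: 0.0001
[ 7.61670e+00 -3.80000e-02  1.90000e-03  8.19000e-02 -8.12580e+00
  4.48700e-01  1.60368e+01  1.00000e-04]
```

Firm stop at z = 81.9 mm, which matches the shut lid's top of 82 mm. I'll retract and check.

```bash
python3 -m creep '[[255,0,0,-40,0],[255,0,0,-80,0],[255,0,0,-120,0],[255,40,0,-150,0],[255,80,0,-150,0],[255,100,0,-150,0],[255,100,0,-150,0],[255,100,0,-150,0]]'
python3 - <<'E'
from h import *
print(where());save('scene','s6');save('top','t6')
a=cv2.imread('pics/s6.png')[90:260,270:440];b=cv2.imread('pics/t6.png')[120:235,230:380]
a=cv2.resize(a,(400,400),interpolation=2);b=cv2.resize(b,(400,400*115//150),interpolation=2)
b=cv2.copyMakeBorder(b,0,400-b.shape[0],0,0,0);cv2.imwrite('pics/c6.png',np.hstack([a,b]))
for y in (.077,-.077): print([ (proj('scene',local(*P,(-.076,y,z)))).round(1).tolist() for z in (.082,)], 'crop', ((proj('scene',local(*P,(-.076,y,.082)))-[270,90])*400/170).round(), ((proj('scene',local(*P,(.072,y,.082)))-[270,90])*400/170).round())
E
```

```text
t: 8.28
tool_pos: [0.4035, -0.0017, 0.2292]
tool_rot: [-0.424, 3.11, -0.001]
contact_force: [-0.1, -0.2, 0.4]
opening: 0.0003
[ 8.2833e+00 -1.3910e-01  2.0000e-03  2.2920e-01 -8.4100e-02 -1.5050e-01
  4.4980e-01  3.0000e-04]
[[338.0, 162.8]] crop [160. 171.] [264. 220.]
[[311.4, 200.9]] crop [ 97. 261.] [205. 315.]
```

View pics/c6.png

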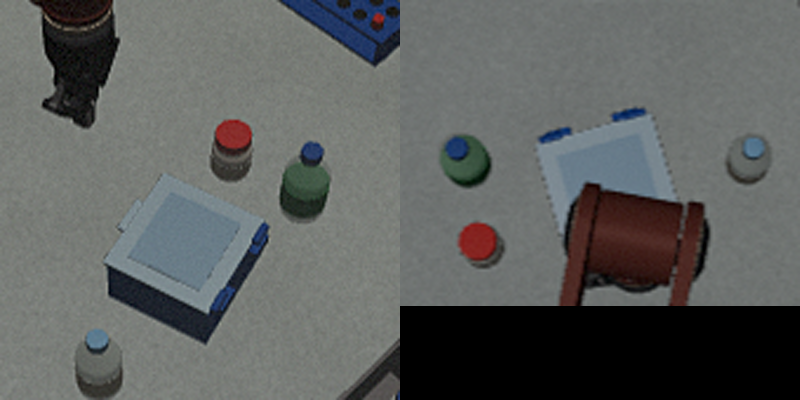

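The lid is shut flush, the cooler's corners sit where they did before the push, and the bottles and jar are in place. Handing in.

```bash
python3 -c "
from h import *;print(ctrl.finish_job())"
```

```text
the job is handed in; nothing more can be done
None
```

The cooler is closed and the job is handed in, at about 8.4 s of the 48 s. With the fingers shut, I folded the yellow flap flat along its arc, went over and behind the lid, and pushed it fully shut. I then backed the arm clear.

**Flap:** pressing it met a firm stop with the tip at 64.6 mm (expected about 65 mm for a flat flap) and a contact force of about 23 N. The picture afterwards showed it flat while the lid was still open.

**Lid:** pressing it met a firm stop at 81.9 mm (expected 82 mm when shut) at about 16 N. The last pictures show it flush.

**Cooler and surroundings:** in the zoomed final view the lid corners lie within a few pixels of where I predicted. One was about 10 px off, roughly 4 px in the original image. The cooler shows no visible shift. Both bottles and the jar are in place, and the arm was clear of everything with near-zero force. I did not measure the tip box, rack and timer again; the arm did not go near the tip box or the timer, and part of the rack shows in the last picture.

No check failed. The hand-in gave no verdict.

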